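# Nest the multimeter and index the readout shutter one stop

## Task

Lay the multimeter in the nest of the calibration stand, face up with its display end at the end stop, and push it fully home against the two dowels and the end stop. Then slide the stand's shutter (the plate with the red tab) one click to its next stop (the amber filter over the port), not past it, and let go. Leave the bottle and the solder reel beside the meter and the tape roll beside the stand where they are.

Things in the scene. Friction and masses are not known exactly. Their poses are not given: they have to be found in the camera images.
- station: Blue and grey calibration stand, fixed. Origin: on the desk under it; +z up, +x to its rear (away from the robot at yaw 0), +y to its left. Base plate 12 mm thick, x -117 to +187, y -110 to +95 mm. Nest in front; behind it, from x +31, a grey deck tilted 30 degrees faces forward and up; its surface runs from (x 35, z 45) to (x 179, z 128). A shutter plate runs on it in rails along y.
- hood_edge (a point): Middle of the lower front edge of the blue hood over the deck, at station (103, -7, 170) mm; it reaches back to x 187, from y -110 to +95. Its front leans 25 degrees forward up to (x 79, z 223), top at 225. It keeps a vertical tool from the tab: tilt the tool 25 to 45 degrees, fingers pointing to the rear and down; along the deck's normal (30) a gripper body 80 mm wide passes the hood by 18 mm.
- nest_seat (a point): Where the meter's origin lies when home, on the nest floor, 12 mm above the desk; axes as the station, at station (-55, 0, 12) mm. Home, the meter's x axis points along station +y. The nest is open to -x and -y; in +x two dowels, in +y an end stop (see those).
- dowel_mid (a point): Point on the nest floor midway between the two steel dowels, 12 mm thick, 22 mm high over the nest floor, 90 mm apart along y (y -45 and +45); they stop the meter's long side in +x. At station (-14.5, 0, 12) mm. Between the dowels and the deck are 45 mm free for a finger.
- end_stop (a point): Middle of the foot of the end stop's face: a steel block 40 (x) x 16 (y) x 22 (z) mm that stops the meter's display end in +y. At station (-55, 71, 12) mm.
- meter: Teal handheld multimeter, loose, about 0.26 kg, 142 (x) x 69 (y) mm; body 31 mm high, its black range knob at (-5, 0) stands up to 44 mm. Origin: centre of the underside; z up out of its face; +x towards the display end. Grip it across the 69 mm width.
- meter_display (a point): Middle of the meter's display window, 45 mm from the origin along meter +x, on its face.
- shutter (a joint): Travel of the shutter plate along station +y (to its left), m. Three sprung stops 36 mm apart: 0 closed (start), 0.036 amber filter over the port, 0.072 open. About 8 N to leave a stop; past half way the spring draws it into the next stop and centres it within 1.5 mm; friction about 1 N.
- shutter_tab (a point): Middle of the outer end of the shutter's red tab: 10 mm thick (y), 14 mm up the deck, standing 31 mm out of the plate along the deck's normal; rails at the plate's edges stand 4 mm over it. Site axes: x up the deck, y along the travel, z out along the deck's normal. At the closed stop it is at station (75, -36, 111) mm.
- bottle: White cleaner bottle with a red cap, 56 mm thick, 144 mm high, standing beside the meter's display end; origin at the centre of its foot. Leave alone.
- spool: Reel of solder wire with blue flanges, 53 mm diameter, 33 mm high, standing beside the meter's display end; origin at the centre of its underside. Leave alone.
- tape: Orange tape roll, 77 mm diameter, 19 mm high, lying at the left of the stand's nest; origin at the centre of its underside. Leave alone.
Mind the look-alikes: they are no part of the job. Leave any yellow look-alike of the meter alone.

How it is judged:
By the outcome, as a careful person would: the job done as asked, in the order asked, and still so for the second after the job is handed in, with the robot touching nothing.
It also fails if it takes over 61 s, if anything falls off the work surface, if the arm or the gripper's body presses on something with over 40 N, if the wrist force passes 120 N, or if a joint passes its speed limit or range.

## Robot

A 6-joint arm with a two-finger parallel gripper is mounted at the origin on a cart in front of the work surface, level with it; the furniture and walls round the work are solid. World frame = base frame: x ahead of the robot, y to its left, z up, the work surface at z = 0. Lengths are in mm, angles in degrees, forces in N, time in s.
With the tool pointing down it reaches from about 350 to 1000 mm from the base axis. Payload 7.1 kg.
Tool frame: the origin (TCP) lies midway between the tips of the shut fingers; the grasp point (between the pads) lies 19 mm behind it (r.grip_point_offset is the distance from the TCP to the grasp point, in mm); z points along the fingers, y is the line along which they close (so a half turn about z gives the same grasp; the last joint's range is limited). The gripper opens to 85 mm and grips with 20 to 120 N. Pads are 22 mm wide; open, the fingers measure 114 mm over their backs; the gripper's body (76 mm by 85 mm) begins 54 mm behind the grasp point. The pads swing forward as they close: fully open they stand 13 mm farther back than shut.
Start: joints at [62.51, 24.242, 93.386, -0, 62.372, -1.089], TCP at [277.883, 559.809, 203.919] pointing down, gripper open.
Joint ranges: [-172.04, 172.04], [-51.8, 120.97], [4.93, 147.93], [-75.15, 255.16], [6.16, 154.13], [-145.62, 145.62]. Speed limits (degrees/s): [136.94, 136.94, 172.46, 180, 180, 180].

## Interface

Orientations are given as a 3x3 rotation matrix whose columns are the frame's x, y, z axes.
In Python, from cell import r, imaging gives the robot as it stands.
- The arm moves only by the tool apply_moves, never from a script. Its argument "deltas" is a list of rows, each a list of 2 entries, a list of its own where there are three numbers: the shift along the tool's x, y, z as a fraction of full scale, then the turn, a rotation vector about the tool's x, y, z as a fraction of full scale. In form: [[[tx, ty, tz], [ax, ay, az]], ...]. A call has 1 to 8 rows; each row is the pose to reach, as a shift and turn from the pose commanded when the call began, along the tool's axes at that moment; what a row does not reach only later rows make up. Full scale, the value 1, is 0.75 m for a shift and 1.5 rad for a turn. A row lasts 1/10 s, in which the tool goes at most 50 mm and 8.59 degrees, less where a joint would pass 70% of its speed; a pose out of reach is approached as far as the arm can. A call with a number of a shift or a turn outside -1 to 1 is refused whole. A call with a gripper value outside its range is refused whole. "claw" is the opening, from 0 (shut) to 1 (fully open), set as the call begins (left out, the last holds). The fingers move at their own pace and stop on an object; "squeeze" is the grip in N (left out, the last holds). Time passes only in rows, so rows that repeat a pose let the fingers close. It gives the time, the measured TCP pose, the force, the opening and the grip force at its end, in the units of the state.
- r.read_state(): the state, without advancing time (a new reading comes with each control period).
- imaging.get_image(name): name is "scene" or "side" or "wrist"; returns the picture (400x640x3 uint8, blue, green, red); there is no depth.
- imaging.camera_info(name): a dict with "fx", "fy", "cx", "cy" (pixels), "k1" (the pictures are not rectified: a ray, as slopes to the right and down, at radius r is drawn at 1 + k1 r^2 times it, then the intrinsics apply), "cam_to_world" (4x4, takes a point from camera to world coordinates); the wrist camera has in their place "mount" (4x4, takes a point from camera to tool coordinates, whose origin is the TCP and whose axes are the flange's). Camera axes: x right, y down, z forward; pixel columns grow to the right and rows downward; lengths in mm; the calibration is good to about 2 mm. A picture is of the moment at which its call begins: read the wrist's pose just before it. camera_info takes no time and is no camera call.
- r.finish_job(): hands the job in; it is judged then, once.
The state is a dict: "time_s": time; "qpos": joint angles; "joint_vel": joint speeds; "tau": joint torques, N m; "tool_pos": TCP position; "tool_rot": TCP orientation; "ft_force": force on the tool from outside, world axes, zero at the start; "moment": the same for the moment, N m; "gripper_width": finger opening in mm; "finger_force": force on a finger pad.
Only numpy, scipy, OpenCV 4.12 (cv2) and the standard library are available. Lean on these libraries where they do the work, as an engineer would, in place of code of your own. Each camera call takes 0.05 s, during which the arm holds its last target. There are 200 camera calls.

## Working session

There is one attempt and no reset: what is moved stays moved. The work goes in short steps, Python scripts to look and compute and a tool call to move; the robot and the scene stay as the last step left them, time stands still between calls to the robot, and variables do not carry over. Pictures are saved under pics/ and viewed, at most 10 in all, crops included, and the job is handed in when it is done.

Besides the shell and the picture viewer there is one more tool, called after "Call:" as name([rows], argument=value, ...), one row to a line, values as JSON. apply_moves: Moves the arm, as the interface text tells. Shift numbers are shares of 0.75 m and turn numbers shares of 1.5 rad, none past 1 either way. Its arguments: {"type":"object","properties":{"deltas":{"type":"array"},"claw":{"type":"number"},"squeeze":{"type":"number"}},"required":["deltas"]}

```bash
mkdir -p pics; ls; python3 - <<'E'
from cell import r, imaging
import cv2, numpy as np
np.set_printoptions(precision=4,suppress=True)
for n in ("scene","side"):
    cv2.imwrite(f"pics/{n}0.png",imaging.get_image(n)); i=imaging.camera_info(n)
    print(n,i)
s=r.read_state();print(s["time_s"],s["tool_pos"],s["tool_rot"]);print(imaging.camera_info("wrist"), r.grip_point_offset)
E
```

```text
pics
scene {'fx': 465.34372399843426, 'fy': 465.34372399843426, 'cx': 327.22319362131805, 'cy': 196.51420891373587, 'k1': -0.08341822638531135, 'cam_to_world': array([[   0.5868,   -0.6184,    0.5227,  -58.8953],
       [  -0.8097,   -0.4424,    0.3855, -267.1978],
       [  -0.0071,   -0.6495,   -0.7604, 1013.1818],
       [   0.    ,    0.    ,    0.    ,    1.    ]])}
side {'fx': 450.7061048202037, 'fy': 450.7061048202037, 'cx': 323.0253218448418, 'cy': 205.0739501287277, 'k1': -0.027097894436927825, 'cam_to_world': array([[  -0.9211,   -0.3011,    0.247 ,  221.8892],
       [  -0.3891,    0.6863,   -0.6145, 1016.5051],
       [   0.0155,   -0.6621,   -0.7493, 1148.2013],
       [   0.    ,    0.    ,    0.    ,    1.    ]])}
0.1 [277.6472 559.3412 203.2046] [[-0.8957  0.4447 -0.0007]
 [ 0.4447  0.8957 -0.0012]
 [ 0.     -0.0014 -1.    ]]
{'fx': 289.4500621793916, 'fy': 289.4500621793916, 'cx': 318.645484952383, 'cy': 198.4857276815285, 'k1': 0.004639008268912293, 'mount': array([[   0.0003,   -0.9622,   -0.2725,   68.9411],
       [   1.    ,    0.0001,    0.0009,    1.0495],
       [  -0.0008,   -0.2725,    0.9622, -170.4585],
       [   0.    ,    0.    ,    0.    ,    1.    ]])} 18.700000000000003
```

View pics/scene0.png

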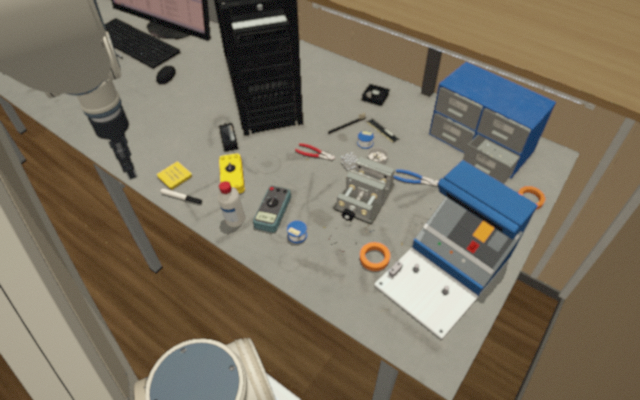

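View pics/side0.png

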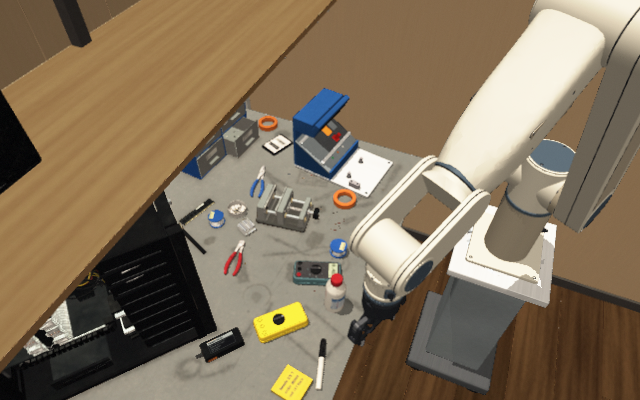

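The teal meter is at scene (272,208) with its display end towards (266,222). The look-alikes are the yellow meter at (231,172), a black box at (228,136), reels at (297,232) and (366,138), and tapes at (375,256) and (532,196). The stand is at (465,250), with the red tab at (473,247). I choose the teal meter and will check it in a close crop.

```bash
python3 - <<'E'
import cv2, numpy as np
a=cv2.imread("pics/scene0.png"); 
m=cv2.resize(a[170:245,210:310],None,fx=4,fy=4,interpolation=cv2.INTER_CUBIC)
s=cv2.resize(a[155:335,365:545],None,fx=4.4,fy=4.4,interpolation=cv2.INTER_CUBIC)[:, :]
b=cv2.imread("pics/side0.png")
t=cv2.resize(b[230:305,270:370],None,fx=4,fy=4,interpolation=cv2.INTER_CUBIC)
s=cv2.resize(a[235:335,370:490],None,fx=3.3333,fy=3.3333,interpolation=cv2.INTER_CUBIC)
u=cv2.resize(b[135:210,310:410],None,fx=4,fy=4,interpolation=cv2.INTER_CUBIC)
c=np.zeros((600,800,3),np.uint8); c[:300,:400]=m;c[300:,:400]=t
h=s.shape[0]; c[:300,400:]=cv2.resize(a[240:334,368:493],(400,300),interpolation=cv2.INTER_CUBIC);c[300:,400:]=u
cv2.imwrite("pics/crop1.png",c)
E
```

```text
(no output)
```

View pics/crop1.png

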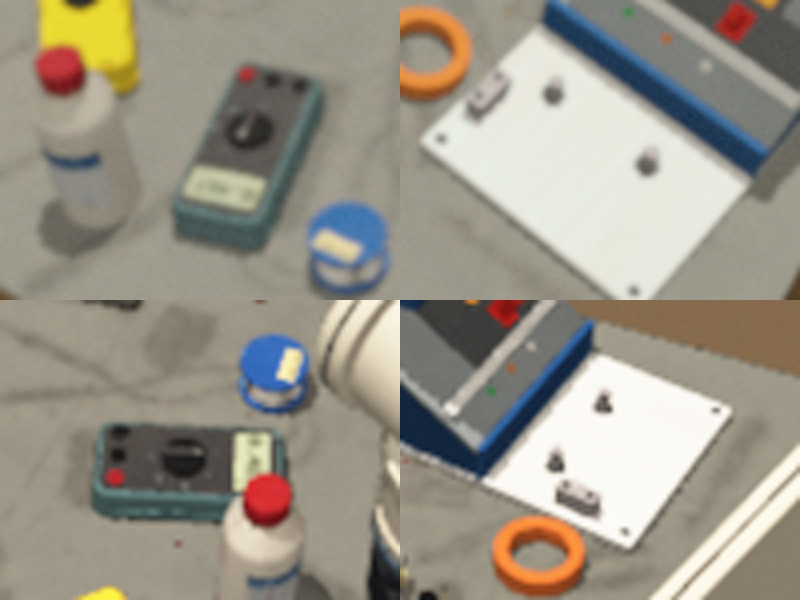

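The crop confirms the teal meter: its display end points to lower left in the scene view, with the bottle left of it and the reel right of it. Now a pose fit using both cameras.

```bash
cat > h.py <<'E'
from cell import r, imaging
import cv2, numpy as np
from scipy.optimize import least_squares
from scipy.spatial.transform import Rotation as R
np.set_printoptions(precision=4,suppress=True)
def proj(info,T,p):
    q=np.linalg.inv(T)@np.r_[p,1]; s=q[:2]/q[2]; s=s*(1+info["k1"]*(s@s))
    return np.array([info["fx"]*s[0]+info["cx"],info["fy"]*s[1]+info["cy"]])
def wristT(st):
    T=np.eye(4);T[:3,:3]=st["tool_rot"];T[:3,3]=st["tool_pos"];return T@np.array(imaging.camera_info("wrist")["mount"])
def fit(obs,x0,z0=0):
    """obs: (info,T,local point,pixel); x0: x,y,yaw deg"""
    def place(x,p): return R.from_euler('z',x[2],degrees=True).apply(p)+[x[0],x[1],z0]
    f=lambda x:np.concatenate([proj(i,T,place(x,p))-u for i,T,p,u in obs])
    s=least_squares(f,x0,x_scale=[10,10,5],loss='soft_l1'); return s.x, f(s.x).reshape(-1,2)
def cam(n): i=imaging.camera_info(n); return i,np.array(i["cam_to_world"])
def move(st,pos,rot):
    "fractions for a target pose"
    t=st["tool_rot"].T@(np.array(pos)-st["tool_pos"])/750
    a=R.from_matrix(st["tool_rot"].T@rot).as_rotvec()/1.5
    return t.round(4),a.round(4)
E
python3 - <<'E'
from h import *
S=cam("scene");D=cam("side")
o=[(*S,[-5,0,44],[272.5,202]),(*S,[45,0,31],[266.75,216.75]),(*D,[-5,0,44],[316.2,269.2]),(*D,[45,0,31],[333,268.7])]
print(*fit(o,[400,400,180]))
o=[(*S,[-117,95,12],[374.2,283.2]),(*S,[-14.5,45,34],[415.8,265.2]),(*S,[-14.5,-45,34],[445.5,286.5]),(*S,[75,-36,111],[474.2,246.3]),
(*D,[-117,95,12],[368,197]),(*D,[-117,-110,12],[393,162.5]),(*D,[31,-110,12],[360.7,148]),(*D,[75,-36,111],[337.5,138])]
print(*fit(o,[600,-100,0]))
E
```

```text
[505.2882 338.3949 204.4173] [[-0.7567 -2.2313]
 [ 0.3556  0.1237]
 [ 0.201  -2.2673]
 [ 0.3779  0.4704]]
[ 569.9615 -126.4373   -9.4195] [[-1.1843 -0.5858]
 [ 0.6581 -0.4122]
 [ 0.5226  0.9067]
 [-2.5905 -1.4796]
 [ 0.0797 -0.4949]
 [ 1.6059 -0.2672]
 [-1.094  -0.4393]
 [ 3.3766 -4.4022]]
```

```bash
python3 - <<'E'
from h import *
S=cam("scene");D=cam("side")
b,e=fit([(*S,[0,0,144],[225,184]),(*D,[0,0,144],[337,278]),(*S,[0,0,0],[236,223])],[400,450,0]);print("bottle",b,e)
rel=R.from_euler('z',-204.4,degrees=True).apply([b[0]-505.3,b[1]-338.4,0]);print("in meter frame",rel)
s=r.read_state()
a=np.radians(204.4); rot=np.array([[np.cos(a),-np.sin(a)*-1,0],[np.sin(a),np.cos(a)*-1,0],[0,0,-1]])
print(rot); print(move(s,[505,338,180],rot))
E
```

```text
bottle [421.648  407.3116   0.    ] [[ 0.2117  0.2179]
 [ 0.3678 -1.4511]
 [-1.753  -3.9005]]
in meter frame [ 47.7128 -97.3137   0.    ]
[[-0.9107 -0.4131  0.    ]
 [-0.4131  0.9107  0.    ]
 [ 0.      0.     -1.    ]]
(array([-0.4028, -0.1295,  0.0311]), array([-0.0009, -0.0004, -0.5911]))
```

Call:
apply_moves([
  [[-0.4028,-0.1295,0.02],[0,0,-0.5911]],
  [[-0.4028,-0.1295,0.02],[0,0,-0.5911]],
  [[-0.4028,-0.1295,0.02],[0,0,-0.5911]],
  [[-0.4028,-0.1295,0.0311],[0,0,-0.5911]],
  [[-0.4028,-0.1295,0.0311],[0,0,-0.5911]],
  [[-0.4028,-0.1295,0.0311],[0,0,-0.5911]],
  [[-0.4028,-0.1295,0.0311],[0,0,-0.5911]],
  [[-0.4028,-0.1295,0.0311],[0,0,-0.5911]],
], claw=1)

```text
time_s: 0.9
tool_pos: [507.6, 335.2, 179.7]
tool_rot: [[-0.912, -0.41, -0.0], [-0.41, 0.912, -0.001], [0.001, -0.001, -1.0]]
ft_force: [-0.7, -0.1, -0.3]
gripper_width: 85.6
finger_force: 0.0
```

```bash
python3 - <<'E'
from h import *
s=r.read_state();im=imaging.get_image("wrist");cv2.imwrite("pics/w1.png",im);np.save("w1.npy",wristT(s))
print(s["time_s"],s["tool_pos"],s["tool_rot"],s["ft_force"],s["gripper_width"])
E
```

```text
0.9 [507.5821 335.2479 179.7352] [[-0.9122 -0.4098 -0.0004]
 [-0.4098  0.9122 -0.0012]
 [ 0.0008 -0.001  -1.    ]] [-0.6746 -0.0838 -0.2792] 85.63242229638173
```

View pics/w1.png

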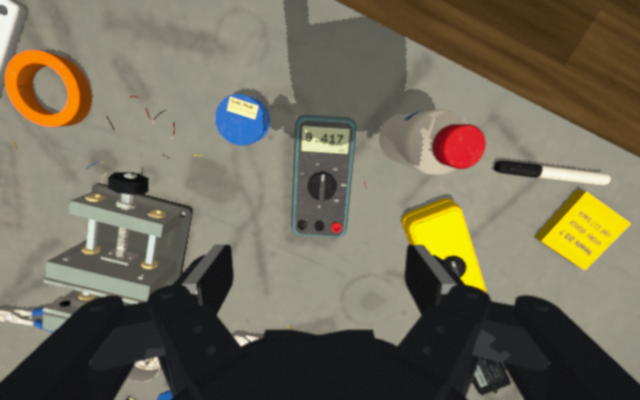

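```bash
python3 - <<'E'
from h import *
W=(imaging.camera_info("wrist"),np.load("w1.npy"))
S=cam("scene");D=cam("side")
o=[(*W,[-5,0,44],[322,186]),(*W,[45,0,31],[327,140]),(*W,[71,0,28],[328,116]),(*W,[-71,0,28],[318,237]),(*W,[0,34.5,26],[295.5,178]),(*W,[0,-34.5,26],[349.5,178])]
x,e=fit(o,[505,338,204]);print(x,e)
sp,_=fit([(*W,[0,0,33],[243,119])],[400,330,0]);print(R.from_euler('z',-x[2],degrees=True).apply([sp[0]-x[0],sp[1]-x[1],0]))
s=r.read_state();a=np.radians(x[2]);c,n=np.cos(a),np.sin(a);rot=np.array([[c,n,0],[n,-c,0],[0,0,-1]])
print(move(s,[x[0]-8*c,x[1]-8*n,3],rot))
E
```

```text
[506.2064 340.3788 199.9257] [[ 0.607   1.1953]
 [-0.9085 -0.3852]
 [ 0.0166 -1.2913]
 [ 0.1453  0.3359]
 [-2.8938 -0.9701]
 [ 3.3154  3.4783]]
[59.8755 89.3648  0.    ]
(array([-0.0129,  0.0037,  0.2359]), array([-0.0001, -0.0007,  0.0496]))
```

```bash
python3 - <<'E'
from h import *
s=r.read_state();print(s["time_s"],s["tool_pos"])
x=[506.2,340.4,200];a=np.radians(x[2]);c,n=np.cos(a),np.sin(a);rot=np.array([[c,n,0],[n,-c,0],[0,0,-1]])
print(move(s,[x[0]-8*c,x[1]-8*n,3],rot))
E
```

```text
0.95 [506.2267 336.7342 179.9222]
(array([-0.0129,  0.0037,  0.2359]), array([-0.0001, -0.0007,  0.0487]))
```

Call:
apply_moves([
  [[-0.0134,0.0014,0.06],[0,0,0.0512]],
  [[-0.0134,0.0014,0.12],[0,0,0.0512]],
  [[-0.0134,0.0014,0.17],[0,0,0.0512]],
  [[-0.0134,0.0014,0.21],[0,0,0.0512]],
  [[-0.0134,0.0014,0.236],[0,0,0.0512]],
  [[-0.0134,0.0014,0.236],[0,0,0.0512]],
  [[-0.0134,0.0014,0.236],[0,0,0.0512]],
])

```text
time_s: 1.65
tool_pos: [513.4, 344.4, 3.7]
tool_rot: [[-0.939, -0.343, -0.001], [-0.343, 0.939, -0.0], [0.001, -0.0, -1.0]]
ft_force: [0.0, 0.3, 0.4]
gripper_width: 85.3
finger_force: 0.0
```

Call:
apply_moves([
  [[0,0,0],[0,0,0]],
  [[0,0,0],[0,0,0]],
  [[0,0,0],[0,0,0]],
  [[0,0,0],[0,0,0]],
  [[0,0,0],[0,0,0]],
  [[0,0,0],[0,0,0]],
  [[0,0,0],[0,0,0]],
  [[0,0,0],[0,0,0]],
], claw=0, squeeze=35)

```text
time_s: 2.45
tool_pos: [514.6, 343.7, 4.8]
tool_rot: [[-0.94, -0.342, 0.001], [-0.342, 0.94, 0.001], [-0.001, 0.0, -1.0]]
ft_force: [-1.1, -1.1, 7.7]
gripper_width: 30.2
finger_force: 34.0
```

```bash
python3 - <<'E'
from h import *
w=imaging.get_image("wrist");a=imaging.get_image("scene");b=imaging.get_image("side")
c=np.zeros((600,800,3),np.uint8);c[:300,:400]=cv2.resize(a[160:250,220:340],(400,300));c[:300,400:]=cv2.resize(b[210:315,260:400],(400,300))
c[300:,:480]=cv2.resize(w,(480,300));cv2.imwrite("pics/c2.png",c)
E
```

```text
(no output)
```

View pics/c2.png

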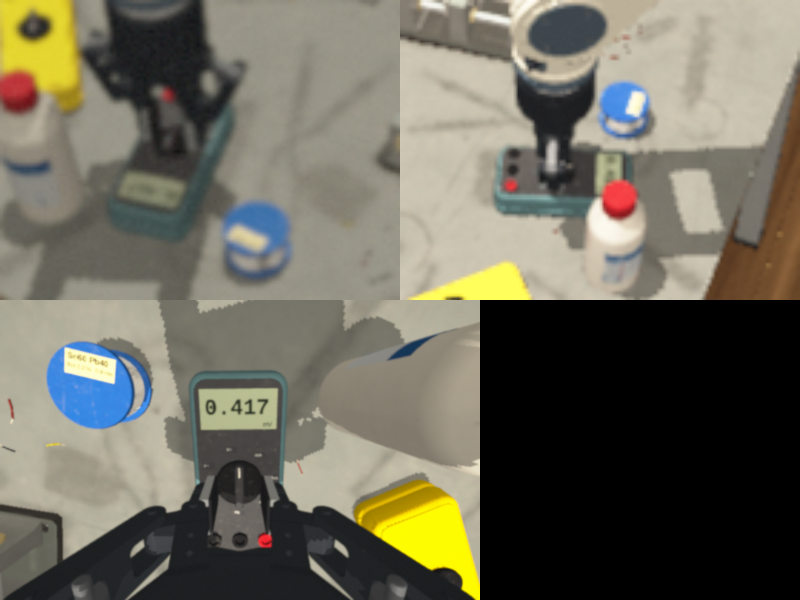

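```bash
python3 - <<'E'
from h import *
w=imaging.get_image("wrist");a=imaging.get_image("scene")
c=np.hstack([cv2.resize(w[190:370,200:440],(480,360),interpolation=cv2.INTER_CUBIC),cv2.resize(a[160:250,235:315],(320,360),interpolation=cv2.INTER_CUBIC)]);cv2.imwrite("pics/c3.png",c)
s=r.read_state();T=wristT(s);i=imaging.camera_info("wrist")
for y in(-15,15):print(proj(i,T,s["tool_pos"]+s["tool_rot"]@[0,y,0]),proj(i,T,s["tool_pos"]+s["tool_rot"]@[0,y,-26]))
print(s["tool_pos"],s["ft_force"],s["gripper_width"],s["finger_force"])
E
```

```text
[293.5111 228.6734] [289.4905 246.4929]
[341.0791 228.6989] [344.6162 246.5238]
[514.6125 343.7008   4.8656] [-1.421  -2.4429  7.3573] 30.092611536471566 33.98397088050842
```

View pics/c3.png

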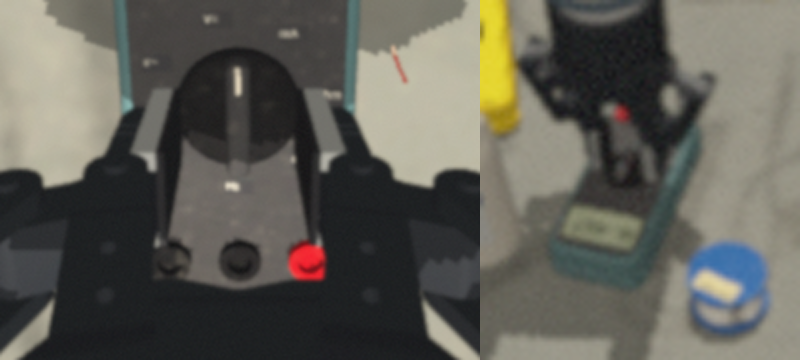

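The fingers closed on the knob, above the face. The picture puts the fingertips about 30 mm behind the nominal TCP, not 13 mm. I'll open, go lower with a force check, and grip again.

Call:
apply_moves([
  [[0,0,-0.01],[0,0,0]],
  [[0,0,-0.01],[0,0,0]],
  [[0,0,-0.01],[0,0,0]],
  [[0,0,-0.01],[0,0,0]],
  [[0,0,-0.01],[0,0,0]],
  [[0,0,-0.01],[0,0,0]],
  [[0,0,-0.01],[0,0,0]],
  [[0,0,-0.01],[0,0,0]],
], claw=1)

```text
time_s: 3.5
tool_pos: [513.9, 343.5, 11.0]
tool_rot: [[-0.94, -0.342, -0.0], [-0.342, 0.94, -0.0], [0.0, -0.0, -1.0]]
ft_force: [0.1, 0.2, 0.4]
gripper_width: 85.5
finger_force: 0.0
```

Call:
apply_moves([
  [[0,0,0.01],[0,0,0]],
  [[0,0,0.02],[0,0,0]],
  [[0,0,0.028],[0,0,0]],
  [[0,0,0.034],[0,0,0]],
  [[0,0,0.034],[0,0,0]],
  [[0,0,0.034],[0,0,0]],
])

```text
time_s: 4.1
tool_pos: [513.9, 343.5, -14.7]
tool_rot: [[-0.94, -0.342, -0.0], [-0.342, 0.94, -0.0], [0.0, -0.0, -1.0]]
ft_force: [0.6, -0.5, -0.6]
gripper_width: 85.3
finger_force: 0.0
```

Call:
apply_moves([
  [[0,0,0.004],[0,0,0]],
  [[0,0,0.009],[0,0,0]],
  [[0,0,0.009],[0,0,0]],
])

```text
time_s: 4.4
tool_pos: [513.7, 343.4, -21.6]
tool_rot: [[-0.94, -0.342, -0.001], [-0.342, 0.94, -0.0], [0.001, -0.0, -1.0]]
ft_force: [-0.4, 0.2, 0.2]
gripper_width: 85.5
finger_force: 0.0
```

Call:
apply_moves([
  [[0,0,0],[0,0,0]],
  [[0,0,0],[0,0,0]],
  [[0,0,0],[0,0,0]],
  [[0,0,0],[0,0,0]],
  [[0,0,0],[0,0,0]],
  [[0,0,0],[0,0,0]],
], claw=0, squeeze=40)

```text
time_s: 5.0
tool_pos: [514.1, 343.4, -20.6]
tool_rot: [[-0.94, -0.342, 0.0], [-0.342, 0.94, -0.0], [-0.0, -0.0, -1.0]]
ft_force: [-1.1, -1.8, 5.8]
gripper_width: 66.1
finger_force: 44.5
```

Call:
apply_moves([
  [[0,0,-0.02],[0,0,0]],
  [[0,0,-0.08],[0,0,0]],
  [[0,0,-0.14],[0,0,0]],
  [[0,0,-0.2],[0,0,0]],
  [[0,0,-0.26],[0,0,0]],
  [[0,0,-0.27],[0,0,0]],
  [[0,0,-0.27],[0,0,0]],
  [[0,0,-0.27],[0,0,0]],
])

```text
time_s: 5.8
tool_pos: [512.8, 342.8, 179.8]
tool_rot: [[-0.94, -0.342, -0.002], [-0.342, 0.94, -0.001], [0.003, -0.001, -1.0]]
ft_force: [0.7, -0.3, -3.6]
gripper_width: 66.1
finger_force: 47.7
```

```bash
python3 - <<'E'
from h import *
s=r.read_state();im=imaging.get_image("wrist");cv2.imwrite("pics/w2.png",im)
# target: hover over the nest, tool y toward station +x.. yaw -129.4+10
st=np.array([569.96,-126.44]);yaw=-9.42
p=st+R.from_euler('z',yaw,degrees=True).apply([-55-45,-45,0])[:2]
a=np.radians(90+yaw);c,n=np.cos(a),np.sin(a);rot=np.array([[c,n,0],[n,-c,0],[0,0,-1]])
print(s["tool_pos"],s["gripper_width"],s["ft_force"],p,move(s,[*p,s["tool_pos"][2]],rot),rot)
E
```

```text
[512.7615 342.8432 179.8485] 66.12626740973556 [ 0.7136 -0.3133 -3.6425] [ 463.9433 -154.4661] (array([ 0.2879, -0.6008,  0.0011]), array([-0.0021, -0.0007,  1.3895])) [[ 0.1637  0.9865  0.    ]
 [ 0.9865 -0.1637  0.    ]
 [ 0.      0.     -1.    ]]
```

View pics/w2.png

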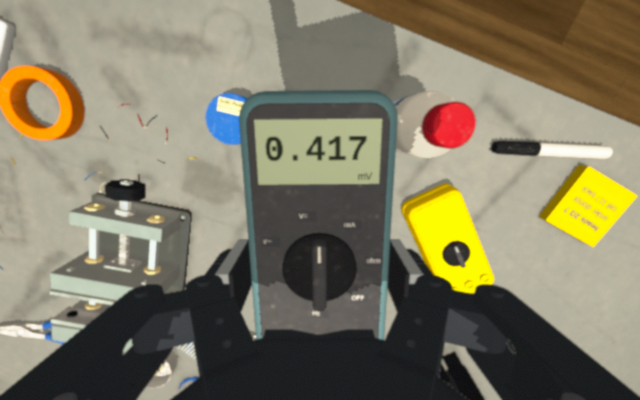

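Grip is good: the meter is held straight, with its display at (318,152) and its knob at (319,267). The reel and bottle look undisturbed. Next I compute the meter's offset in the tool frame.

```bash
python3 - <<'E'
from h import *
i=imaging.camera_info("wrist");M=np.array(i["mount"])
o=[([-5,0,44],[319,267]),([45,0,31],[318,152]),([71,0,28],[320,93]),([45,26,31],[252,152]),([45,-26,31],[384,152])]
o=o[:3]
def f(x):
    Q=R.from_euler('zx',[x[3],180],degrees=True)
    return np.concatenate([proj(i,M,Q.apply(p)+x[:3])-u for p,u in o])
for k in (None,):
    s=least_squares(f,[0,0,0,0],x_scale=[10,10,10,5]);print(s.x,s.fun.reshape(-1,2))
E
```

```text
[ 7.2126  0.8907 -7.9393 -0.2002] [[-0.3697 -0.3439]
 [ 1.0715  0.9818]
 [-0.6819 -0.6191]]
```

Call:
apply_moves([
  [[0.1475,-0.304,0],[0,0,0.695]],
  [[0.1475,-0.304,0],[0,0,0.695]],
  [[0.1475,-0.304,0],[0,0,0.695]],
  [[0.1475,-0.304,0],[0,0,0.695]],
  [[0.1475,-0.304,0],[0,0,0.695]],
  [[0.1475,-0.304,0],[0,0,0.695]],
  [[0.1475,-0.304,0],[0,0,0.695]],
  [[0.1475,-0.304,0],[0,0,0.695]],
])

```text
time_s: 6.65
tool_pos: [486.8, 90.7, 179.5]
tool_rot: [[-0.767, 0.641, -0.004], [0.641, 0.767, -0.001], [0.003, -0.003, -1.0]]
ft_force: [-0.2, 0.3, -3.4]
gripper_width: 65.9
finger_force: 47.8
```

Call:
apply_moves([
  [[-0.188,-0.281,0],[0,0,0.694]],
  [[-0.188,-0.281,0],[0,0,0.694]],
  [[-0.188,-0.281,0],[0,0,0.694]],
  [[-0.188,-0.281,0],[0,0,0.694]],
  [[-0.188,-0.281,0],[0,0,0.694]],
  [[-0.188,-0.281,0],[0,0,0.694]],
  [[-0.188,-0.281,0],[0,0,0.694]],
  [[-0.188,-0.281,0],[0,0,0.694]],
])

```text
time_s: 7.45
tool_pos: [461.0, -160.7, 180.1]
tool_rot: [[0.161, 0.987, -0.003], [0.987, -0.161, 0.001], [0.001, -0.003, -1.0]]
ft_force: [-0.1, 0.2, -3.1]
gripper_width: 65.9
finger_force: 47.9
```

```bash
python3 - <<'E'
from h import *
imaging.get_image("wrist");s=r.read_state();im=imaging.get_image("wrist");a=imaging.get_image("scene");np.save("w3.npy",wristT(s))
c=np.zeros((400,800,3),np.uint8);c[:,:640]=im;cv2.imwrite("pics/w3.png",im)
print(s["tool_pos"],s["tool_rot"],s["qpos"])
W=(imaging.camera_info("wrist"),wristT(s))
E
```

```text
[ 461.1479 -160.3088  180.2513] [[ 0.1569  0.9876 -0.0022]
 [ 0.9876 -0.1569  0.0008]
 [ 0.0005 -0.0023 -1.    ]] [-20.5657  14.692  111.4275   0.0001  54.0124 -11.5403]
```

View pics/w3.png

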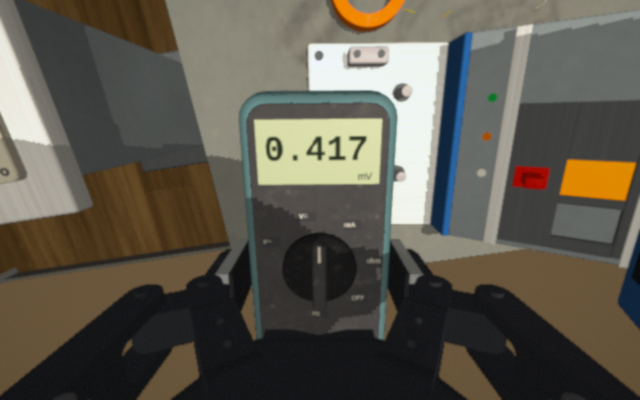

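The stand from above: plate corner (309,45), end stop top (369,55), dowel tops (405,91) and (401,174), rear-right plate corner (434,222), red tab (533,178).

```bash
python3 - <<'E'
from h import *
W=(imaging.camera_info("wrist"),np.load("w3.npy"))
o=[(*W,[-117,95,12],[309,45]),(*W,[-14.5,45,34],[405,91]),(*W,[-14.5,-45,34],[401,174]),(*W,[31,95,12],[449,42]),(*W,[31,-110,12],[434,222]),(*W,[-55,79,34],[369,52]),(*W,[-55,71,34],[369,64]),(*W,[75,-36,111],[533,178])]
x,e=fit(o,[570,-126,-9.4]);print(x,e)
E
```

```text
[ 575.2784 -125.5729   -7.5541] [[-2.0684 -1.1637]
 [ 2.6009 -1.2753]
 [ 1.8777  1.9324]
 [-1.3526 -2.2799]
 [-2.1767  0.9601]
 [-0.1524  2.488 ]
 [-0.3303 -0.7512]
 [ 2.5105  2.5815]]
```

```bash
python3 - <<'E'
from h import *
I=imaging.camera_info("wrist");T0=np.load("w3.npy");S=cam("scene");D=cam("side")
P=[([-117,95,12],[309,45]),([-14.5,45,34],[405,91]),([-14.5,-45,34],[401,174]),([31,95,12],[449,42]),([31,-110,12],[434,222]),([-55,79,34],[369,52]),([-55,71,34],[369,64]),([75,-36,111],[533,178])]
C=[(*S,[-117,95,12],[374.2,283.2]),(*S,[-14.5,45,34],[415.8,265.2]),(*S,[-14.5,-45,34],[445.5,286.5]),(*S,[75,-36,111],[474.2,246.3]),
(*D,[-117,95,12],[368,197]),(*D,[-117,-110,12],[393,162.5]),(*D,[31,-110,12],[360.7,148])]
def f(x,only=False):
    T=T0.copy();T[2,3]+=x[3]
    pl=lambda p:R.from_euler('z',x[2],degrees=True).apply(p)+[x[0],x[1],0]
    w=np.concatenate([proj(I,T,pl(p))-u for p,u in P])
    return w if only else np.r_[w,2*np.concatenate([proj(i,t,pl(p))-u for i,t,p,u in C])]
for o in(True,False):
    s=least_squares(f,[575,-125,-8,0],x_scale=[10,10,5,10],loss='soft_l1',args=(o,));print(s.x);print(f(s.x,True).reshape(-1,2))
E
```

```text
[ 576.8226 -125.4831   -7.4912    5.4441]
[[-0.5569 -0.1318]
 [ 2.4878 -1.1192]
 [ 1.9347  0.7163]
 [-2.1778 -1.3442]
 [-2.475  -0.8309]
 [ 0.3733  3.317 ]
 [ 0.2032 -0.0817]
 [-0.1527  0.7786]]
[ 574.2027 -125.9457   -8.2196    1.3476]
[[-1.9585 -1.7369]
 [ 1.7156 -0.7854]
 [ 0.1417  2.0305]
 [-1.9009 -1.0277]
 [-4.4839  1.2732]
 [-0.47    2.6374]
 [-0.737  -0.6389]
 [-0.6399  3.8814]]
```

Call:
apply_moves([
  [[0.0492,0.0564,0.02],[0,0,-0.0163]],
  [[0.0492,0.0564,0.07],[0,0,-0.0163]],
  [[0.0492,0.0564,0.12],[0,0,-0.0163]],
  [[0.0492,0.0564,0.17],[0,0,-0.0163]],
  [[0.0492,0.0564,0.2],[0,0,-0.0163]],
  [[0.0492,0.0564,0.22],[0,0,-0.0163]],
  [[0.0492,0.0564,0.2223],[0,0,-0.0163]],
  [[0.0492,0.0564,0.2223],[0,0,-0.0163]],
])

```text
time_s: 8.4
tool_pos: [509.9, -131.0, 14.9]
tool_rot: [[0.137, 0.991, 0.0], [0.991, -0.137, -0.0], [-0.0, 0.0, -1.0]]
ft_force: [-0.3, -0.4, -3.1]
gripper_width: 66.3
finger_force: 47.9
```

Call:
apply_moves([
  [[0,0,0.004],[0,0,0]],
  [[0,0,0.008],[0,0,0]],
  [[0,0,0.012],[0,0,0]],
  [[0,0,0.012],[0,0,0]],
])

```text
time_s: 8.8
tool_pos: [509.5, -131.2, 5.7]
tool_rot: [[0.139, 0.99, 0.0], [0.99, -0.139, -0.0], [-0.0, 0.0, -1.0]]
ft_force: [-0.2, 0.4, -3.6]
gripper_width: 66.1
finger_force: 47.9
```

Commanded z is 5. Going down in small steps.

Call:
apply_moves([
  [[0,0,0.004],[0,0,0]],
  [[0,0,0.008],[0,0,0]],
  [[0,0,0.01],[0,0,0]],
  [[0,0,0.01],[0,0,0]],
  [[0,0,0.01],[0,0,0]],
])

```text
time_s: 9.3
tool_pos: [509.5, -131.2, -2.0]
tool_rot: [[0.139, 0.99, -0.0], [0.99, -0.139, 0.0], [0.0, -0.0, -1.0]]
ft_force: [-0.3, -0.8, -4.1]
gripper_width: 65.9
finger_force: 47.9
```

Call:
apply_moves([
  [[0,0,0.0025],[0,0,0]],
  [[0,0,0.005],[0,0,0]],
  [[0,0,0.007],[0,0,0]],
  [[0,0,0.007],[0,0,0]],
])

```text
time_s: 9.7
tool_pos: [509.3, -131.1, -7.4]
tool_rot: [[0.139, 0.99, -0.0], [0.99, -0.139, 0.0], [0.0, -0.0, -1.0]]
ft_force: [-0.1, -0.9, -3.5]
gripper_width: 66.6
finger_force: 47.9
```

Call:
apply_moves([
  [[0,0,0.002],[0,0,0]],
  [[0,0,0.003],[0,0,0]],
  [[0,0,0.003],[0,0,0]],
])

```text
time_s: 10.0
tool_pos: [509.6, -131.2, -8.6]
tool_rot: [[0.139, 0.99, 0.0], [0.99, -0.139, -0.0], [-0.0, 0.0, -1.0]]
ft_force: [-2.3, 0.4, 6.8]
gripper_width: 65.9
finger_force: 49.0
```

Call:
apply_moves([
  [[0,0.003,-0.001],[0,0,0]],
  [[0,0.006,-0.001],[0,0,0]],
  [[0,0.0075,-0.001],[0,0,0]],
  [[0,0.0075,-0.001],[0,0,0]],
])

```text
time_s: 10.4
tool_pos: [514.5, -131.9, -8.5]
tool_rot: [[0.139, 0.99, -0.001], [0.99, -0.139, 0.0], [0.0, -0.001, -1.0]]
ft_force: [-4.4, 0.3, 4.3]
gripper_width: 66.3
finger_force: 48.7
```

Call:
apply_moves([
  [[0,0.0013,0],[0,0,0]],
  [[0,0.0026,0],[0,0,0]],
  [[0,0.0026,0],[0,0,0]],
])

```text
time_s: 10.7
tool_pos: [515.0, -131.9, -8.5]
tool_rot: [[0.139, 0.99, -0.004], [0.99, -0.139, 0.001], [0.0, -0.004, -1.0]]
ft_force: [-7.0, 1.5, 6.6]
gripper_width: 66.1
finger_force: 48.9
```

Call:
apply_moves([
  [[0,0.0013,0],[0,0,0]],
  [[0,0.0026,0],[0,0,0]],
  [[0,0.0026,0],[0,0,0]],
])

```text
time_s: 11.0
tool_pos: [516.0, -132.0, -8.5]
tool_rot: [[0.139, 0.99, -0.006], [0.99, -0.139, 0.001], [0.0, -0.006, -1.0]]
ft_force: [-10.7, 1.7, 13.8]
gripper_width: 66.1
finger_force: 49.5
```

Call:
apply_moves([
  [[0,0.0013,0],[0,0,0]],
  [[0,0.0026,0],[0,0,0]],
  [[0,0.0026,0],[0,0,0]],
])

```text
time_s: 11.3
tool_pos: [515.9, -131.9, -8.5]
tool_rot: [[0.139, 0.99, -0.009], [0.99, -0.139, 0.002], [0.001, -0.009, -1.0]]
ft_force: [-17.0, 1.4, 18.9]
gripper_width: 66.6
finger_force: 50.2
```

Call:
apply_moves([
  [[0,-0.005,0],[0,0,0]],
  [[0.003,-0.0055,0],[0,0,0]],
  [[0.006,-0.0055,0],[0,0,0]],
  [[0.0075,-0.0055,0],[0,0,0]],
  [[0.0075,-0.0055,0],[0,0,0]],
])

```text
time_s: 11.8
tool_pos: [516.7, -128.1, -8.5]
tool_rot: [[0.139, 0.99, -0.002], [0.99, -0.139, -0.001], [-0.002, -0.001, -1.0]]
ft_force: [-8.3, -12.5, 5.9]
gripper_width: 66.3
finger_force: 48.6
```

Call:
apply_moves([
  [[0.0013,0,0],[0,0,0]],
  [[0.0026,0,0],[0,0,0]],
  [[0.004,0,0],[0,0,0]],
  [[0.004,0,0],[0,0,0]],
])

```text
time_s: 12.2
tool_pos: [516.7, -127.9, -8.5]
tool_rot: [[0.139, 0.99, -0.002], [0.99, -0.139, -0.004], [-0.004, -0.001, -1.0]]
ft_force: [-11.9, -31.6, 4.1]
gripper_width: 66.1
finger_force: 48.3
```

Call:
apply_moves([
  [[-0.005,0,0],[0,0,0]],
  [[-0.005,0,0],[0,0,0]],
  [[-0.005,0,0],[0,0,0]],
])

```text
time_s: 12.5
tool_pos: [516.6, -128.4, -8.5]
tool_rot: [[0.14, 0.99, -0.002], [0.99, -0.14, -0.001], [-0.001, -0.001, -1.0]]
ft_force: [-7.0, -7.6, 5.1]
gripper_width: 66.0
finger_force: 48.6
```

Call:
apply_moves([
  [[0,0,0],[0,0,0]],
  [[0,0,0],[0,0,0]],
  [[0,0,0],[0,0,0]],
  [[0,0,0],[0,0,0]],
  [[0,0,0],[0,0,0]],
  [[0,0,0],[0,0,0]],
], claw=1)

```text
time_s: 13.1
tool_pos: [517.6, -127.3, -8.6]
tool_rot: [[0.139, 0.99, 0.0], [0.99, -0.139, -0.0], [-0.0, 0.0, -1.0]]
ft_force: [-0.4, 0.4, -0.4]
gripper_width: 85.4
finger_force: 0.0
```

Call:
apply_moves([
  [[0,0.006,0],[0,0,0]],
  [[0,0.01,0],[0,0,0]],
  [[0,0.012,0],[0,0,0]],
  [[0,0.014,0],[0,0,0]],
  [[0,0.014,0],[0,0,0]],
])

```text
time_s: 13.6
tool_pos: [526.1, -128.5, -8.9]
tool_rot: [[0.139, 0.99, -0.004], [0.99, -0.139, 0.001], [0.0, -0.004, -1.0]]
ft_force: [-4.6, -0.6, 4.2]
gripper_width: 85.4
finger_force: 3.0
```

Call:
apply_moves([
  [[0,0.002,0],[0,0,0]],
  [[0,0.004,0],[0,0,0]],
  [[0,0.005,0],[0,0,0]],
  [[0,0.005,0],[0,0,0]],
])

```text
time_s: 14.0
tool_pos: [526.3, -128.4, -9.3]
tool_rot: [[0.138, 0.99, -0.01], [0.99, -0.138, 0.002], [0.001, -0.01, -1.0]]
ft_force: [-13.0, -0.7, 10.5]
gripper_width: 85.4
finger_force: 7.7
```

Call:
apply_moves([
  [[0,-0.006,0],[0,0,0]],
  [[0,-0.014,0],[0,0,0]],
  [[0,-0.018,0],[0,0,0]],
  [[0,-0.018,-0.05],[0,0,0]],
  [[0,-0.018,-0.11],[0,0,0]],
  [[0,-0.018,-0.17],[0,0,0]],
  [[0,-0.018,-0.2],[0,0,0]],
  [[0,-0.018,-0.2],[0,0,0]],
])

```text
time_s: 14.8
tool_pos: [521.1, -128.2, 145.3]
tool_rot: [[0.139, 0.99, 0.008], [0.99, -0.139, -0.002], [-0.001, 0.008, -1.0]]
ft_force: [-0.4, -0.5, 0.1]
gripper_width: 85.7
finger_force: 0.0
```

```bash
python3 - <<'E'
from h import *
imaging.get_image("wrist");s=r.read_state();im=imaging.get_image("wrist");np.save("w4.npy",wristT(s))
cv2.imwrite("pics/w4.png",cv2.resize(im[20:270,210:530],(800,625),interpolation=cv2.INTER_CUBIC)[:600]);print(s["tool_pos"],s["tool_rot"],s["qpos"])
E
```

```text
[ 519.6988 -127.8418  143.1783] [[ 0.1387  0.9903  0.0046]
 [ 0.9903 -0.1387 -0.0012]
 [-0.0005  0.0047 -1.    ]] [-15.0954  21.3746 107.5919   0.003   50.7631  -7.1239]
```

View pics/w4.png

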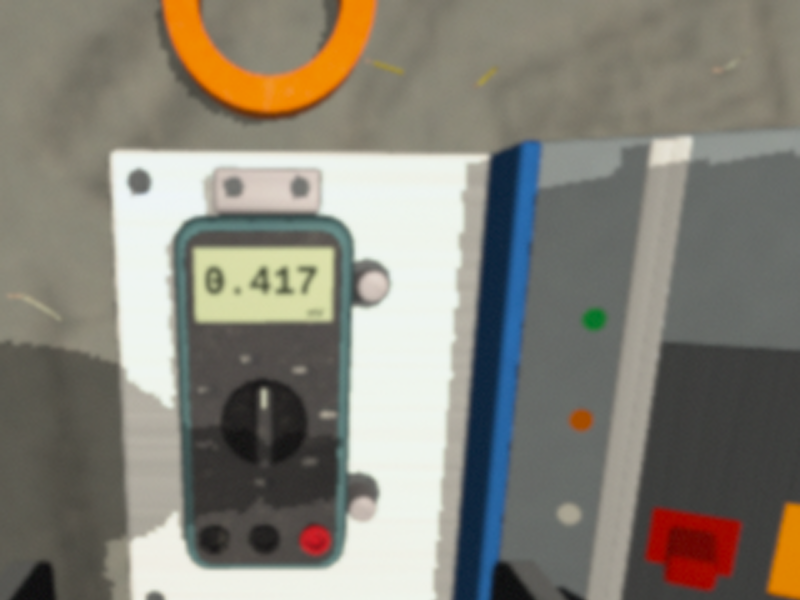

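The meter is home: its display end touches the end stop, its side touches both dowels and it lies face up. The red tab is at crop (692,555). Now I refine the stand pose and plan the tab push.

```bash
python3 - <<'E'
from h import *
I=imaging.camera_info("wrist");T0=np.load("w4.npy");T3=np.load("w3.npy")
m=lambda u,v:np.array([210+u/2.5,20+v/2.5])
P=[([-55,-5,56],m(264,421)),([-55,45,43],m(264,285)),([-14.5,45,34],m(372,286)),([-14.5,-45,34],m(363,506)),([-117,95,12],m(110,150)),([-55,79,34],m(267,190)),([31,95,12],m(490,152))]
def f(x):
    T=T0.copy();T[2,3]+=x[3]
    pl=lambda p:R.from_euler('z',x[2],degrees=True).apply(p)+[x[0],x[1],0]
    return np.concatenate([proj(I,T,pl(p))-u for p,u in P])
s=least_squares(f,[575,-125,-8,0],x_scale=[10,10,5,10],loss='soft_l1');print(s.x);print(f(s.x).reshape(-1,2))
x=s.x;T=T0.copy();T[2,3]+=x[3]
n=np.array([-.5,0,.866])
for nm,p in(("out",np.array([75,-36,111])),("base",np.array([75,-36,111])-31*n)):
    print(nm,(proj(I,T,R.from_euler('z',x[2],degrees=True).apply(p)+[x[0],x[1],0])-[210,20])*2.5)
# plan: tilted tool (30deg): z axis into deck; tool y along station y
E
```

```text
[ 574.1424 -126.3559   -8.5191    3.6163]
[[ 0.561   1.4771]
 [ 0.9936  0.0601]
 [ 0.1157 -0.4703]
 [-0.4053 -0.0624]
 [-0.2877 -0.6242]
 [ 0.0893 -0.1676]
 [-1.5841  0.2741]]
out [681.7127 567.4475]
base [683.5007 534.3126]
```

```bash
cat >> h.py <<'E'
SP=np.array([574.1,-126.4]);SY=R.from_euler('z',-8.5,degrees=True)
def stw(p): return SY.apply(p)+[SP[0],SP[1],0]
n=np.array([-.5,0,.866]);TILT=SY.as_matrix()@np.array([[-.866,0,.5],[0,1,0],[-.5,0,-.866]])
def tabp(h,dy=0): return stw(np.array([75,-36+dy,111])-3*np.array([.866,0,.5])+h*n)
E
python3 - <<'E'
from h import *
s=r.read_state();print(s["tool_pos"])
half=R.from_matrix(s["tool_rot"])*R.from_rotvec(R.from_matrix(s["tool_rot"].T@TILT).as_rotvec()/2)
p1=stw([-60,-25,240]);print("A",move(s,p1,half.as_matrix()))
s2=dict(tool_pos=p1,tool_rot=half.as_matrix());p2=stw([-20,-36,230])
print("B",move(s2,p2,TILT))
s3=dict(tool_pos=p2,tool_rot=TILT);print("C",move(s3,tabp(60),TILT), p2,tabp(60),TILT)
E
```

```text
[ 518.4847 -127.5175  141.6685]
A (array([-0.0209, -0.0069, -0.1311]), array([-0.1356, -0.1368, -0.5076]))
B (array([-0.0424,  0.0255,  0.0281]), array([-0.1356, -0.1368, -0.5076]))
C (array([-0.0264,  0.    ,  0.1207]), array([-0.,  0.,  0.])) [ 548.9985 -159.0484  230.    ] [ 610.7151 -168.272   161.46  ] [[-0.8565  0.1478  0.4945]
 [ 0.128   0.989  -0.0739]
 [-0.5     0.     -0.866 ]]
```

Call:
apply_moves([
  [[-0.0209,-0.0069,-0.1311],[0,0,0]],
  [[-0.0209,-0.0069,-0.1311],[-0.1356,-0.1368,-0.5076]],
  [[-0.0209,-0.0069,-0.1311],[-0.1356,-0.1368,-0.5076]],
  [[-0.0209,-0.0069,-0.1311],[-0.1356,-0.1368,-0.5076]],
  [[-0.0209,-0.0069,-0.1311],[-0.1356,-0.1368,-0.5076]],
  [[-0.0209,-0.0069,-0.1311],[-0.1356,-0.1368,-0.5076]],
  [[-0.0209,-0.0069,-0.1311],[-0.1356,-0.1368,-0.5076]],
  [[-0.0209,-0.0069,-0.1311],[-0.1356,-0.1368,-0.5076]],
], claw=0.55)

```text
time_s: 15.7
tool_pos: [509.2, -141.8, 237.6]
tool_rot: [[-0.557, 0.797, 0.235], [0.791, 0.595, -0.143], [-0.254, 0.106, -0.961]]
ft_force: [-0.4, 0.2, -0.2]
gripper_width: 46.8
finger_force: 0.0
```

Call:
apply_moves([
  [[-0.0424,0.0255,0.0281],[-0.1356,-0.1368,-0.5076]],
  [[-0.0424,0.0255,0.0281],[-0.1356,-0.1368,-0.5076]],
  [[-0.0424,0.0255,0.0281],[-0.1356,-0.1368,-0.5076]],
  [[-0.0424,0.0255,0.0281],[-0.1356,-0.1368,-0.5076]],
  [[-0.0424,0.0255,0.0281],[-0.1356,-0.1368,-0.5076]],
  [[-0.0424,0.0255,0.0281],[-0.1356,-0.1368,-0.5076]],
  [[-0.0424,0.0255,0.0281],[-0.1356,-0.1368,-0.5076]],
  [[-0.0424,0.0255,0.0281],[-0.1356,-0.1368,-0.5076]],
])

```text
time_s: 16.5
tool_pos: [548.7, -159.4, 228.9]
tool_rot: [[-0.858, 0.153, 0.491], [0.134, 0.988, -0.074], [-0.497, 0.002, -0.868]]
ft_force: [0.1, 0.2, 0.8]
gripper_width: 46.9
finger_force: 0.0
```

Call:
apply_moves([
  [[-0.0264,0,0.05],[0,0,0]],
  [[-0.0264,0,0.1],[0,0,0]],
  [[-0.0264,0,0.1207],[0,0,0]],
  [[-0.0264,0,0.1207],[0,0,0]],
  [[-0.0264,0,0.1207],[0,0,0]],
  [[-0.0264,0,0.1207],[0,0,0]],
])

```text
time_s: 17.1
tool_pos: [610.6, -168.2, 162.0]
tool_rot: [[-0.857, 0.149, 0.494], [0.129, 0.989, -0.074], [-0.499, 0.0, -0.866]]
ft_force: [-0.0, 0.3, -0.3]
gripper_width: 46.9
finger_force: 0.0
```

```bash
python3 - <<'E'
from h import *
imaging.get_image("wrist");s=r.read_state();im=imaging.get_image("wrist");cv2.imwrite("pics/w5.png",im)
print(s["tool_pos"],s["tool_rot"],s["qpos"])
T=wristT(s);T[2,3]+=0;I=imaging.camera_info("wrist")
b=im.astype(int);m=((b[:,:,2]>60)&(b[:,:,1]<b[:,:,2]*.3)&(b[:,:,0]<b[:,:,2]*.35)).astype(np.uint8)
k,l,st,ce=cv2.connectedComponentsWithStats(m)
for i in range(1,k):
    if st[i,4]>60: print(st[i],ce[i])
u=np.array([.866,0,.5])
for h in(0,-31):
    print(h,[proj(I,T,stw(np.array([75,-36+dy,111])+a*u+h*n)).round(1) for dy,a in((0,0),(-5,-7),(-5,7),(5,-7),(5,7))])
j=max(range(1,k),key=lambda i:st[i,4]);x,y,w,h=st[j,:4]
print(b[y-2:y+h+2:3,x-2:x+w+2:3,2])
E
```

```text
[ 610.6929 -168.3175  162.3323] [[-0.8564  0.1486  0.4944]
 [ 0.1289  0.9889 -0.0741]
 [-0.4999  0.0003 -0.8661]] [ -19.2535   18.9913  116.0921   19.4431   16.2401 -118.0137]
[286  24  16  19 235] [293.2936  33.5447]
[307 183  21  30 569] [317.355  196.5712]
0 [array([317.3, 204.8]), array([311.2, 196.7]), array([311.4, 212.7]), array([323.3, 196.7]), array([323.2, 212.7])]
-31 [array([317.4, 195.1]), array([312. , 187.8]), array([312.1, 202.2]), array([322.8, 187.8]), array([322.7, 202.2])]
[[ 84  91  94  93  94  93  94  92  82]
 [ 89 194 202 202 203 203 204 201 113]
 [ 91 199 209 208 209 208 210 208 113]
 [ 90 198 201 150 144 147 196 209 112]
 [ 89 197 195 131 130 131 175 208 110]
 [ 88 197 191 137 137 137 169 208 109]
 [ 88 197 190 191 196 196 180 209 110]
 [ 88 196 193 202 209 208 182 208 109]
 [ 88 192 192 201 208 209 190 209 108]
 [ 87 179 183 202 208 208 183 196 107]
 [ 83  88 114 191 200 201 133  88  83]
 [ 83  83  83  89  88  90  84  83  83]]
```

Call:
apply_moves([
  [[0,0,0.03],[0,0,0]],
  [[0,0,0.06],[0,0,0]],
  [[0,0,0.085],[0,0,0]],
  [[0,0,0.1],[0,0,0]],
  [[0,0,0.1],[0,0,0]],
  [[0,0,0.1],[0,0,0]],
])

```text
time_s: 17.8
tool_pos: [647.4, -173.9, 96.8]
tool_rot: [[-0.857, 0.148, 0.494], [0.129, 0.989, -0.074], [-0.499, 0.0, -0.867]]
ft_force: [0.5, 0.2, 0.1]
gripper_width: 47.0
finger_force: 0.0
```

Call:
apply_moves([
  [[0,0,0.006],[0,0,0]],
  [[0,0,0.012],[0,0,0]],
  [[0,0,0.018],[0,0,0]],
  [[0,0,0.02],[0,0,0]],
  [[0,0,0.02],[0,0,0]],
])

```text
time_s: 18.3
tool_pos: [654.7, -174.9, 82.7]
tool_rot: [[-0.858, 0.148, 0.493], [0.128, 0.989, -0.073], [-0.498, 0.0, -0.867]]
ft_force: [0.4, 0.3, 0.7]
gripper_width: 47.0
finger_force: 0.0
```

Call:
apply_moves([
  [[0,0,0.005],[0,0,0]],
  [[0,0,0.01],[0,0,0]],
  [[0,0,0.012],[0,0,0]],
  [[0,0,0.012],[0,0,0]],
])

```text
time_s: 18.7
tool_pos: [659.2, -175.6, 74.9]
tool_rot: [[-0.857, 0.148, 0.493], [0.128, 0.989, -0.074], [-0.498, 0.0, -0.867]]
ft_force: [0.8, 0.4, -0.1]
gripper_width: 46.9
finger_force: 0.0
```

Call:
apply_moves([
  [[0,0,0],[0,0,0]],
  [[0,0,0],[0,0,0]],
  [[0,0,0],[0,0,0]],
  [[0,0,0],[0,0,0]],
  [[0,0,0],[0,0,0]],
  [[0,0,0],[0,0,0]],
  [[0,0,0],[0,0,0]],
], claw=0, squeeze=30)

```text
time_s: 19.4
tool_pos: [659.1, -176.3, 75.5]
tool_rot: [[-0.857, 0.149, 0.494], [0.129, 0.989, -0.075], [-0.499, -0.0, -0.867]]
ft_force: [-2.0, -3.3, 1.1]
gripper_width: 8.9
finger_force: 31.5
```

Call:
apply_moves([
  [[0,0.008,0],[0,0,0]],
  [[0,0.016,0],[0,0,0]],
  [[0,0.024,0],[0,0,0]],
  [[0,0.032,0],[0,0,0]],
  [[0,0.04,0],[0,0,0]],
  [[0,0.048,0],[0,0,0]],
  [[0,0.048,0],[0,0,0]],
  [[0,0.048,0],[0,0,0]],
])

```text
time_s: 20.2
tool_pos: [664.5, -140.6, 75.5]
tool_rot: [[-0.857, 0.149, 0.494], [0.129, 0.989, -0.074], [-0.499, -0.0, -0.866]]
ft_force: [-3.1, -5.9, 1.1]
gripper_width: 8.7
finger_force: 31.5
```

Call:
apply_moves([
  [[0,0,0],[0,0,0]],
  [[0,0,0],[0,0,0]],
  [[0,0,0],[0,0,0]],
  [[0,0,0],[0,0,0]],
  [[0,0,0],[0,0,0]],
  [[0,0,0],[0,0,0]],
], claw=0.55)

```text
time_s: 20.8
tool_pos: [664.6, -139.9, 75.2]
tool_rot: [[-0.857, 0.148, 0.493], [0.128, 0.989, -0.074], [-0.499, 0.0, -0.867]]
ft_force: [0.2, -0.4, -0.3]
gripper_width: 46.9
finger_force: 0.0
```

Call:
apply_moves([
  [[0,0,-0.03],[0,0,0]],
  [[0,0,-0.07],[0,0,0]],
  [[0,0,-0.11],[0,0,0]],
  [[0,0,-0.132],[0,0,0]],
  [[0,0,-0.132],[0,0,0]],
  [[0,0,-0.132],[0,0,0]],
])

```text
time_s: 21.4
tool_pos: [616.0, -132.7, 161.2]
tool_rot: [[-0.857, 0.148, 0.494], [0.128, 0.989, -0.074], [-0.499, 0.0, -0.866]]
ft_force: [0.8, -0.7, 0.7]
gripper_width: 46.9
finger_force: 0.0
```

```bash
python3 - <<'E'
from h import *
imaging.get_image("wrist");s=r.read_state();im=imaging.get_image("wrist");cv2.imwrite("pics/w6.png",im)
print(s["time_s"],s["tool_pos"],s["gripper_width"],s["ft_force"])
T=wristT(s);I=imaging.camera_info("wrist")
b=im.astype(int);m=((b[:,:,2]>60)&(b[:,:,1]<b[:,:,2]*.3)&(b[:,:,0]<b[:,:,2]*.35)).astype(np.uint8)
k,l,st,ce=cv2.connectedComponentsWithStats(m)
for i in range(1,k):
    if st[i,4]>60: print(st[i],ce[i])
for dy in(30,36,42):print(dy,proj(I,T,stw(np.array([75,-36+dy,111]))),proj(I,T,stw(np.array([75,-36+dy,111])-31*n)))
E
```

```text
21.45 [ 615.8846 -132.6743  160.5434] 46.66682620636967 [ 0.7436 -0.0191  0.464 ]
[235  26  17  18 235] [242.6426  34.5574]
[307 185  22  29 577] [317.1698 198.2444]
30 [310.0144 206.5964] [310.9481 196.717 ]
36 [317.233  206.5952] [317.3701 196.7162]
42 [324.4513 206.5941] [323.7919 196.7153]
```

Call:
apply_moves([
  [[0,0,-0.05],[0,0,0]],
  [[0.05,0,-0.12],[0,0,0]],
  [[0.05,0.1,-0.2],[0,0,0]],
  [[0.05,0.2,-0.2],[0,0,0]],
  [[0.05,0.25,-0.2],[0,0,0]],
  [[0.05,0.3,-0.2],[0,0,0]],
  [[0.05,0.3,-0.2],[0,0,0]],
])

```text
time_s: 22.2
tool_pos: [542.9, 107.2, 272.2]
tool_rot: [[-0.857, 0.148, 0.493], [0.129, 0.989, -0.074], [-0.499, 0.0, -0.867]]
ft_force: [1.5, -0.8, -0.6]
gripper_width: 47.3
finger_force: 0.0
```

```bash
python3 - <<'E'
from h import *
a=imaging.get_image("scene");b=imaging.get_image("side")
c=np.zeros((600,800,3),np.uint8);c[:300,:]=cv2.resize(a[160:340,180:560],(800,300),interpolation=cv2.INTER_CUBIC) if 0 else cv2.resize(a[165:335,160:560],(800,300),interpolation=cv2.INTER_CUBIC)
c[300:,:400]=cv2.resize(b[100:280,240:480],(400,300),interpolation=cv2.INTER_CUBIC);c[300:,400:]=cv2.resize(a[220:340,365:525],(400,300),interpolation=cv2.INTER_CUBIC)
cv2.imwrite("pics/end.png",c);s=r.read_state();print(s["time_s"],s["tool_pos"],s["ft_force"])
E
```

```text
22.3 [544.0752 111.9164 272.853 ] [-0.6696  0.6935 -0.3399]
```

View pics/end.png

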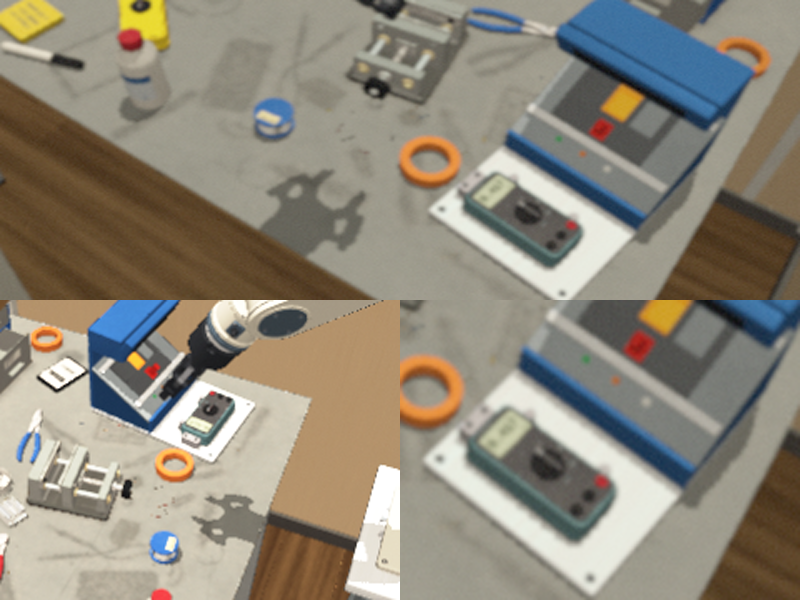

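The meter sits home at the end stop and both dowels, and the shutter is moved one stop. The bottle, reel and tape look where they were, and the arm is clear. Handing in.

```bash
python3 -c "
from cell import r
print(r.finish_job())"
```

```text
the job is handed in; nothing more can be done
None
```

The job is handed in at about 22 s: the meter lies face up, home against both dowels and the end stop, the shutter is one click over on the amber filter and released, and the bottle, reel and tape look undisturbed in the last pictures (the first grip closed on the meter's knob, so I opened and regripped lower).

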